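# Jog the milled part out of its nest and tray it

### The arm

A 6-joint arm with a two-finger parallel gripper is mounted at the origin on the work surface. World frame = base frame: x ahead of the robot, y to its left, z up, the work surface at z = 0. Lengths are in m, angles in rad, forces in N, time in s.
With the tool pointing down it reaches from about 0.3 to 0.775 m from the base axis. Payload 14.6 kg.
Tool frame: the origin (TCP) lies at the very end of the fingers, on their centre line; the grasp point (between the pads) lies 19 mm behind it; z points along the fingers, y is the line along which they close (so a half turn about z gives the same grasp; the last joint's range is limited). The gripper opens to 94 mm and grips with 3 to 60 N. Pads are 16 mm wide; open, the fingers measure 119 mm over their backs; the gripper's body (75 mm by 177 mm) begins 78 mm behind the grasp point.
Start: joints at [-1.342, 0.3, 1.521, -0, 1.321, -0.067], TCP at [0.16, -0.526, 0.205] pointing down, gripper open.
Joint ranges: [-3.03, 3.03], [-0.79, 2.21], [0.23, 2.52], [-1.04, 4.18], [0, 3.07], [-2.55, 2.55]. Speed limits (rad/s): [2.22, 2.22, 2.57, 3.14, 3.14, 3.14].

### API

Orientations are given as [roll, pitch, yaw] about the fixed x, y, z axes, in that order (R = Rz(yaw) Ry(pitch) Rx(roll)).
In Python, from station import ctrl gives the robot as it stands.
- The arm moves only by the shell command python3 -m pendant 'ROWS' [OPENING] [FORCE]. ROWS is JSON, a list of rows, each a list of 2 entries, a list of its own where there are three numbers: the shift along the world's x, y, z in cm, then the turn about the world's z in rad. A call has 1 to 20 rows; each row shifts and turns the commanded pose from where the row before left it; what a row does not reach is not made up. A row lasts 1/12 s, in which the tool goes at most 41.7 mm and 7.16 degrees, less where a joint would pass 70% of its speed; a pose out of reach is approached as far as the arm can. A call is refused whole if a number of a shift passes 4.17 or a number of a turn 0.125, either way. A call with a gripper value outside its range is refused whole. OPENING is the opening, from 0 (shut) to 1 (fully open), set as the call begins (- or left out, the last holds). The fingers move at their own pace and stop on an object; FORCE is the grip in N (left out, the last holds). Time passes only in rows, so rows that do not move let the fingers close. It gives the time, the measured TCP pose, the force, the opening and the grip force at its end, in the units of the state.
- ctrl.get_obs(): the state, without advancing time (a new reading comes with each control period).
- ctrl.camera(name): name is "side" or "top"; returns a dict with "color" (400x640x3 uint8, red, green, blue), "intrinsics" (3x3 intrinsics, pixels), "k1" (the pictures are not rectified: a ray, as slopes to the right and down, at radius r is drawn at 1 + k1 r^2 times it, then the intrinsics apply), "camera_from_world" (4x4, takes a point from world to camera coordinates). Camera axes: x right, y down, z forward; pixel columns grow to the right and rows downward; lengths in m; the calibration is good to about 2 mm. A picture is of the moment at which its call begins. There is no depth.
- ctrl.hand_in(): hands the job in; it is judged then, once.
The state is a dict: "time_s": time; "qpos": joint angles; "joint_vel": joint speeds; "tau": joint torques, N m; "ee_pos": TCP position; "eef_rot": TCP orientation; "force": force on the tool from outside, world axes, zero at the start; "moment": the same for the moment, N m; "grip_width": finger opening in m; "grip_force": force on a finger pad.
Only numpy, scipy, OpenCV 4.12 (cv2) and the standard library are available. Lean on these libraries where they do the work, as an engineer would, in place of code of your own. Each camera call takes 0.05 s, during which the arm holds its last target. There are 200 camera calls.

### The job

Only one of the two cream parts in the fixture is finished: the one with the pocket milled in its top. Tilt the spring-centred jog lever fully over towards that part's side, hold it there for about a second so its pusher slides the part out from under the hold-down, and let the lever recentre. Then pick the part up and set it down (do not drop it) flat, pocket up, in the grey open tray; leave the plain blank in its nest and the other things on the table where they are.

Things in the scene. Friction and masses are not known exactly. Their poses are not given: they have to be found in the camera images.
- fixture: Twin-nest fixture, fixed. Origin: in its lever line at the table surface; x points away from the robot, y to its left, z up. Base plate x -115..185, y -150..150 mm, top 15 mm up. A nest on each side (y = +-100 mm), a grey housing with the jog lever in the middle (x = 75, y = 0; 62 x 74 mm, top 58 mm up), a black strap clamp before it (x -105..-25, y +-19, 48 mm up), a clear chip guard above the lever.
- left_nest (a point): Middle of the left nest's floor: fixture x 45, y +100, 25 mm up; axes as the fixture's. Floor 46 mm wide, from fixture x -105 to 100. Side walls 12 mm thick, 54 mm apart, from x 0 to 90, top 49 mm up; a dark hold-down bridge over them from x 56 to 90, top 57 mm up. Ahead of the walls (x below 0) the bed is open, with a low end lip at x -102, 33 mm up. Pusher housing behind, x 112..180.
- right_nest (a point): Middle of the right nest's floor: fixture x 45, y -100, 25 mm up; the same as the left nest.
- guard_edge (a point): Middle of the front edge of the clear guard's underside: fixture x 50, y 0, 174 mm up. The guard is 5 mm thick, x 50..120, y -80..80 mm, on two 10 mm posts at x 114, y +-53 (post heads 183 mm up); open in front and at the sides. It covers the lever, so the tool must come in from the front leaning about 40 degrees from vertical, fingers pointing forward and down.
- jog_lever (a joint): Tilt of the jog lever (rad): 0 centred, + to the fixture's left (+y), - to its right, stops at +-0.52. Pivot at fixture x 75, y 0, 62 mm up, axis along x. A spring recentres it; up to about 5 N at the knob. Tilting drives that side's pusher forward (-x; 130 mm per rad, touching the part from 0.04 rad) and the other back; hard over, the part is out about 60 mm, clear of the bridge, and stays there when lever and pusher return.
- lever_knob (a point): Centre of the lever's black ball knob, 26 mm across, 65 mm from the pivot (127 mm up when centred), on a 10 mm steel stem.
- milled_part: Finished part: cream plate 90 x 50 x 22 mm, rim and 8 mm deep pocket with two small islands in its top, about 110 g. Origin: centre of its underside; x along its length, z up. Starts in the left or right nest at fixture x = 45, under the bridge, ends flush with the walls: not grippable there. Once out, grip it across its 50 mm width, near its middle or a little ahead (-x).
- raw_blank: The other part: plain solid cream plate 90 x 50 x 22 mm, no pocket, in the other nest; to stay there. Origin: centre of its underside.
- out_tray: Grey open plastic tray, fixed, 170 (x) x 150 (y) mm outside, 30 mm high, walls and floor 5 mm thick, to the left or the right of the fixture (a closed black case lies on the other side). Origin: centre of its underside, z up.
- paste_jar: Bystander, loose, leave alone: squat jar of blue paste, 68 mm across, 60 mm tall, origin under its centre.
- chip_brush: Bystander, loose, leave alone: hand brush lying on the table.
- spanner: Bystander, loose, leave alone: steel spanner lying flat on the table.
- collet_nut: Bystander, loose, leave alone: small steel collet nut standing on the table, 34 mm across, 26 mm tall.
- tool_holder: Bystander, loose, leave alone: steel tapered tool holder standing on the table, 60 mm across, 75 mm tall, origin under its centre.
Not all that is in view belongs to the job. What is shaped like the out_tray but purple is not meant.

How it is judged:
By the outcome, as a careful person would: the job done as asked, in the order asked, and still so for the second after the job is handed in, with the robot touching nothing.
It also fails if it takes over 58 s, if anything falls off the work surface, if the arm or the gripper's body presses on something with over 40 N, if the wrist force passes 120 N, or if a joint passes its speed limit or range.

## Working session

There is one attempt and no reset: what is moved stays moved. The work goes in short steps, Python scripts to look and compute and a shell command to move; the robot and the scene stay as the last step left them, time stands still between calls to the robot, and variables do not carry over. Pictures are saved under pics/ and viewed, at most 10 in all, crops included, and the job is handed in when it is done.

```bash
ls; mkdir -p pics; cat > h.py <<'E'
import numpy as np, cv2
from station import ctrl
def snap(n,f):
    c=ctrl.camera(n); cv2.imwrite(f,c["color"][:,:,::-1]); return c
def proj(c,P):
    T=np.array(c["camera_from_world"]);K=np.array(c["intrinsics"])
    p=T[:3,:3]@np.array(P,float).T+T[:3,3:4] if np.ndim(P)>1 else (T[:3,:3]@np.array(P)+T[:3,3])[:,None]
    s=p[:2]/p[2]; s=s*(1+c["k1"]*(s**2).sum(0)); return (K[:2,:2]@s+K[:2,2:3]).T
def ray(c,u,v,z):
    T=np.array(c["camera_from_world"]);K=np.array(c["intrinsics"])
    s0=np.linalg.inv(K)@[u,v,1]; s0=s0[:2]; s=s0.copy()
    for _ in range(20): s=s0/(1+c["k1"]*(s@s))
    d=T[:3,:3].T@[s[0],s[1],1]; o=-T[:3,:3].T@T[:3,3]
    return o+d*(z-o[2])/d[2]
E
python3 - <<'E'
from h import *
for n in("top","side"):
    c=snap(n,f"pics/{n}0.png");print(n,c["intrinsics"],c["k1"],c["camera_from_world"])
o=ctrl.get_obs();print(o)
E
```

```text
pics
top [[401.89928874   0.         313.78447675]
 [  0.         401.89928874 194.74528537]
 [  0.           0.           1.        ]] 0.01601068969394209 [[ 9.62896776e-03 -9.99953315e-01  8.06612021e-04 -1.38017401e-02]
 [-9.84687955e-01 -9.62237704e-03 -1.74060455e-01  5.04711496e-01]
 [ 1.74060090e-01  8.81761366e-04 -9.84734638e-01  1.21441539e+00]
 [ 0.00000000e+00  0.00000000e+00  0.00000000e+00  1.00000000e+00]]
side [[415.04390123   0.         321.41207847]
 [  0.         415.04390123 192.87127165]
 [  0.           0.           1.        ]] -0.004706084600680014 [[-0.79756731 -0.60298896  0.01705016  0.35744389]
 [-0.47661696  0.61258734 -0.63053392  0.3114    ]
 [ 0.36976028 -0.51101964 -0.7759744   1.36723244]
 [ 0.          0.          0.          1.        ]]
{'time_s': 0.1, 'qpos': array([-1.34161132e+00,  3.00421282e-01,  1.52150878e+00,  1.28518215e-05,
        1.32068867e+00, -6.65962918e-02]), 'joint_vel': array([ 0.00095768,  0.00044471, -0.00273232,  0.00036172, -0.00040121,
       -0.00102349]), 'tau': array([-3.67060784e-05, -5.32647943e+01, -3.53287590e+01,  7.08615454e-02,
        2.34680978e-02, -6.46499166e-05]), 'ee_pos': array([ 0.16026833, -0.52589217,  0.20494424]), 'eef_rot': array([-3.14056968e+00, -8.07037497e-05,  2.95778067e-01]), 'force': array([0.24035717, 0.58514357, 0.62654658]), 'moment': array([-0.01123301, -0.00646533, -0.0428488 ]), 'grip_force': 0.0, 'grip_width': 0.09398040832587652}
```

View pics/top0.png

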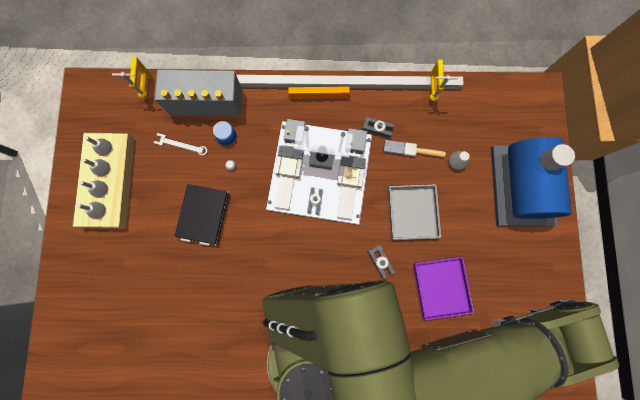

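View pics/side0.png

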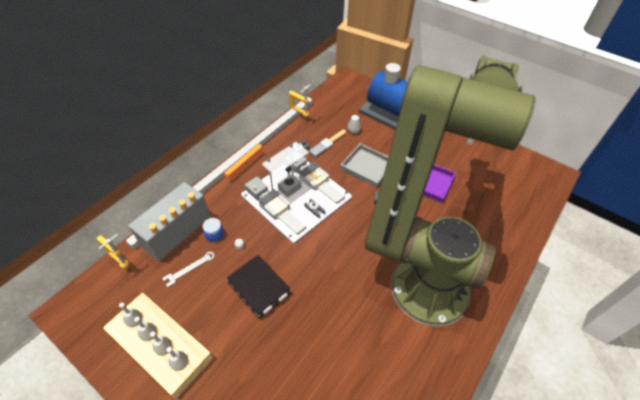

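The top view shows the fixture at about (320,170). Its left nest part at (288,165) looks plain and its right nest part at (352,173) looks pocketed. The grey tray is at (414,212), and the purple tray at (443,288) is a decoy. I'll enlarge to confirm.

```bash
python3 - <<'E'
import cv2
i=cv2.imread("pics/top0.png")[110:235,260:450]
cv2.imwrite("pics/crop1.png",cv2.resize(i,None,fx=4.2,fy=4.2,interpolation=cv2.INTER_CUBIC))
E
python3 -m pendant --help 2>&1 | head -20
```

```text
invalid input: not JSON, or not a number
```

View pics/crop1.png

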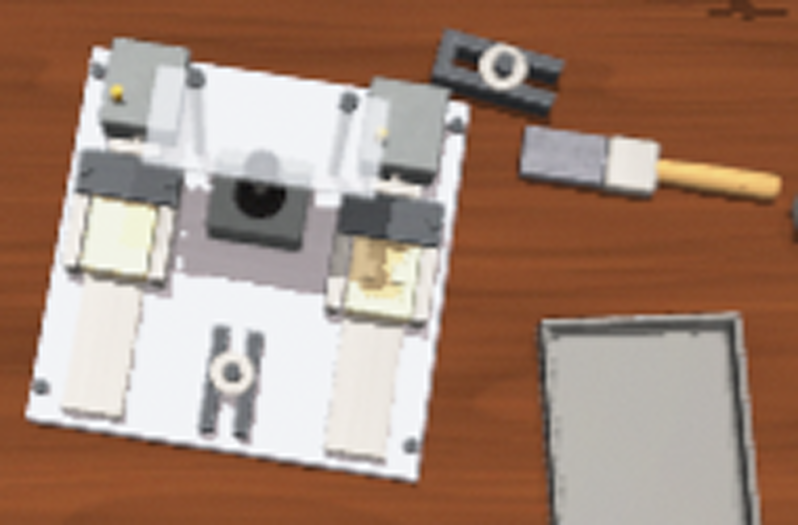

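The crop shows the pocketed (milled) part in the right nest at crop (380,280). The left part at (120,240) is plain. Candidates for the tray are grey at full-image (414,212) and purple at (443,288), and the grey one fits the description. Next I compute the poses.

```bash
cat > pose.py <<'E'
from h import *
from scipy.optimize import least_squares
c=ctrl.camera("top")
px=np.array([[27,420],[417,480],[468,102],[95,45]])/4.2+[260,110]
loc=np.array([[-115,150],[-115,-150],[185,-150],[185,150]])/1e3
def F(p,l,z):
    R=np.array([[np.cos(p[2]),-np.sin(p[2])],[np.sin(p[2]),np.cos(p[2])]])
    return np.c_[l@R.T+p[:2],np.full(len(l),z)]
s=least_squares(lambda p:(proj(c,F(p,loc,.015))-px).ravel(),[.5,0,0]);f=s.x
print("fix",f,s.fun.round(1))
tp=np.array([[389.5,241],[439.5,239],[436.5,184.5],[389,186]]);tl=np.array([[-85,75],[-85,-75],[85,-75],[85,75]])/1e3
s=least_squares(lambda p:(proj(c,F(p,tl,.03))-tp).ravel(),[.5,-.2,0]);t=s.x
print("tray",t,s.fun.round(1))
for n,x,y,z in[("knob",75,0,127),("guard",50,0,174),("rnest",45,-100,25),("part out",-15,-100,25),("strap",-65,0,48)]:
    P=F(f,np.array([[x,y]])/1e3,z/1e3);print(n,P,proj(c,P),np.hypot(*P[0,:2]))
for n,u,v,z in[("jar",224,133,.06),("collet",230,165,.026),("holder",459,160,.075),("brush",445,154,.02),("clampR",378,127,.03),("clampNear",381,262,.03)]: print(n,ray(c,u,v,z))
E
python3 pose.py
```

```text
fix [ 0.55223448 -0.02296923 -0.14602009] [-0.2 -0.3  0.3 -0.   0.5  0.1 -0.6  0.2]
tray [ 0.45434612 -0.32288654  0.0189494 ] [ 1.4 -1.3 -0.2  0.3 -0.7  1.1 -0.4 -0. ]
knob [[ 0.62643633 -0.03388186  0.127     ]] [[322.57743013 149.82521492]] 0.6273519349824035
guard [[ 0.60170238 -0.03024432  0.174     ]] [[321.62065224 153.49931668]] 0.6024620049875696
rnest [[ 0.58220541 -0.12845261  0.025     ]] [[351.23228553 172.42231541]] 0.5962073587269056
part out [[ 0.52284393 -0.11972251  0.025     ]] [[348.61245939 190.5628682 ]] 0.5363760394593111
strap [[ 0.48792621 -0.01351162  0.048     ]] [[315.21166054 199.89125506]] 0.4881132514489172
jar [0.69826309 0.27795687 0.06      ]
collet [0.602587   0.26157002 0.026     ]
holder [ 0.61300189 -0.45738896  0.075     ]
brush [ 0.64758278 -0.43351531  0.02      ]
clampR [ 0.73384086 -0.21623873  0.03      ]
clampNear [ 0.29938479 -0.21756703  0.03      ]
```

The poses fit: the knob and part positions reproject onto the image. The pendant has no tilt command, so I'll test whether stretching past the reach makes the arm lean, in free space.

```bash
python3 -m pendant '[[[1,-3.5,0],0],[[1,-3.5,0],0],[[1,-3.5,0],0],[[1,-3.5,0],0],[[1,-3.5,0],0],[[1,-3.5,0],0],[[1,-3.5,0],0],[[1,-3.5,0],0],[[1,-3.5,0],0],[[1,-3.5,0],0]]' 0; python3 -c "
from h import *
print(ctrl.get_obs()['qpos'])"
```

```text
time_s: 0.98
ee_pos: [0.2376, -0.7985, 0.1926]
eef_rot: [3.124, -0.0, 0.296]
force: [0.2, 0.5, 3.3]
grip_width: 0.031
grip_force: 0.0
[-1.32593658e+00  1.11879392e+00  2.34255743e-01  1.19816049e-03
  1.77053074e+00 -5.06579548e-02]
```

```bash
python3 -m pendant '[[[1,-3.5,0],0],[[1,-3.5,0],0],[[1,-3.5,0],0],[[1,-3.5,0],0],[[1,-3.5,0],0],[[1,-3.5,0],0]]' 0; python3 -c "
from h import *
print(ctrl.get_obs()['qpos'])"
```

```text
time_s: 1.48
ee_pos: [0.249, -0.8445, 0.1502]
eef_rot: [2.992, 0.001, 0.296]
force: [-0.2, 0.0, -0.6]
grip_width: 0.0007
grip_force: 0.0
[-1.32774374  1.17243681  0.23589769  0.00671963  1.58338626 -0.05212729]
```

Stretching does create a lean, and the commanded pose keeps it. I need the closing line perpendicular to the lean, so I'll undo it at the inner limit first.

```bash
python3 -m pendant '[[[-1,3.4,0.5],0],[[-1,3.4,0.5],0],[[-1,3.4,0.5],0],[[-1,3.4,0.5],0],[[-1,3.4,0.5],0],[[-1,3.4,0.5],0],[[-1,3.4,0.5],0],[[-1,3.4,0.5],0],[[-1,3.4,0.5],0],[[-1,3.4,0.5],0],[[-1,3.4,0.5],0],[[-1,3.4,0.5],0],[[-1,3.4,0.5],0],[[-1,3.4,0.5],0],[[-1,3.4,0],0],[[-1,3.4,0],0]]' 0; python3 -c "
from h import *
print(ctrl.get_obs()['qpos'])"
```

```text
time_s: 2.82
ee_pos: [0.1041, -0.3527, 0.216]
eef_rot: [2.991, 0.001, 0.296]
force: [-0.2, 0.0, 1.5]
grip_width: 0.0012
grip_force: 0.0
[-1.3959296  -0.23371944  2.05444865  0.0183528   1.171663   -0.12688465]
```

```bash
python3 -m pendant '[[[-0.9,3,0],0],[[-0.9,3,0],0],[[-0.9,3,0],0],[[-0.9,3,0],0],[[-0.5,1.5,0],0]]' 0; python3 -c "
from h import *
print(ctrl.get_obs()['qpos'])"
```

```text
time_s: 3.23
ee_pos: [0.0632, -0.2172, 0.2158]
eef_rot: [2.991, 0.001, 0.296]
force: [-1.0, -0.2, 0.6]
grip_width: -0.0001
grip_force: 0.0
[-1.48727636 -0.66466612  2.30465289  0.03110526  1.35428561 -0.21712644]
```

```bash
python3 -m pendant '[[[-0.3,1,0],0],[[-0.3,1,0],0],[[-0.3,1,0],0],[[-0.3,1,0],0],[[-0.3,1,0],0],[[-0.3,1,0],0]]' 0; python3 -c "
from h import *
print(ctrl.get_obs()['qpos'])"
```

```text
time_s: 3.73
ee_pos: [0.0514, -0.1806, 0.2143]
eef_rot: [3.007, 0.001, 0.295]
force: [-0.2, 0.5, 0.1]
grip_width: 0.0007
grip_force: 0.0
[-1.54000754 -0.78851313  2.35213666  0.03449553  1.44768487 -0.26662824]
```

```bash
python3 -m pendant '[[[-0.9,3,0],0],[[-0.9,3,0],0]]' 0; python3 -c "
from h import *
print(ctrl.get_obs()['qpos'])"
```

```text
time_s: 3.9
ee_pos: [0.0473, -0.1708, 0.2096]
eef_rot: [3.045, -0.0, 0.296]
force: [0.5, 0.4, 0.3]
grip_width: 0.0007
grip_force: 0.0
[-1.54985684 -0.78864533  2.36011195  0.02650134  1.47681782 -0.27659526]
```

```bash
python3 -m pendant '[[[-0.9,3,0],0],[[-0.9,3,0],0],[[-0.9,3,0],0],[[-0.9,3,0],0]]' 0; python3 -c "
from h import *
print(ctrl.get_obs()['qpos'])"
```

```text
time_s: 4.23
ee_pos: [0.0363, -0.1519, 0.1986]
eef_rot: [3.118, -0.004, 0.296]
force: [0.3, -0.9, 0.5]
grip_width: 0.0004
grip_force: 0.0
[-1.59259627 -0.78886921  2.38222904  0.01126433  1.52761518 -0.31842633]
```

```bash
python3 -m pendant '[[[-0.9,3,0],0],[[0.95,-3.8,0.3],-0.125],[[0.95,-3.8,0.3],-0.125],[[0.95,-3.8,0.3],-0.125],[[0.95,-3.8,0.3],-0.125],[[0.95,-3.8,0.3],-0.125],[[0.95,-3.8,0.3],-0.125],[[0.95,-3.8,0.3],-0.125],[[0.95,-3.8,0.3],-0.125],[[0.95,-3.8,0.3],-0.125],[[0.95,-3.8,0.3],-0.125],[[0.95,-3.8,0.3],-0.125],[[0.95,-3.8,0.3],-0.125],[[0.95,-3.8,0.3],-0.125],[[0.95,-3.8,0.3],0],[[0.95,-3.8,0.3],0],[[0.95,-3.8,0.3],0]]' 0; python3 -c "
from h import *
print(ctrl.get_obs()['qpos'])"
```

```text
time_s: 5.65
ee_pos: [0.1784, -0.7347, 0.2417]
eef_rot: [3.135, -0.004, -1.315]
force: [-0.6, -0.4, -0.3]
grip_width: 0.0006
grip_force: 0.0
[-1.37874562  0.8015555   0.68680513 -0.00646593  1.64920169  1.50657747]
```

```bash
python3 -m pendant '[[[0.9,-3.6,0],0],[[0.9,-3.6,0],0],[[0.9,-3.6,0.5],0],[[0.9,-3.6,0.5],0],[[0.9,-3.6,0.5],0],[[0.9,-3.6,0.5],0],[[0.9,-3.6,0.5],0],[[0.9,-3.6,0.5],0],[[0.9,-3.6,0.5],0],[[0.9,-3.6,0.5],0],[[0.9,-3.6,0.5],0],[[0.9,-3.6,0.5],0]]' 0; python3 -c "
from h import *
print(ctrl.get_obs()['qpos'])"
```

```text
time_s: 6.65
ee_pos: [0.21, -0.8597, 0.2011]
eef_rot: [3.131, -0.214, -1.313]
force: [-0.6, -0.3, -1.0]
grip_width: 0.0003
grip_force: 0.0
[-1.37323516  1.11519351  0.23581569  0.00226217  1.57618501  1.51205152]
```

```bash
python3 -m pendant '[[[0.9,-3.6,1.5],0],[[0.9,-3.6,1.5],0],[[0.9,-3.6,1.5],0],[[0.9,-3.6,1.5],0],[[0.9,-3.6,1.5],0],[[0.9,-3.6,1.5],0],[[0.9,-3.6,1.5],0],[[0.9,-3.6,1.5],0],[[0.9,-3.6,1.5],0],[[0.9,-3.6,1.5],0],[[0.9,-3.6,1.5],0],[[0.9,-3.6,1.5],0]]' 0; python3 -c "
from h import *
print(ctrl.get_obs()['qpos'])"
```

```text
time_s: 7.65
ee_pos: [0.2267, -0.9197, 0.2588]
eef_rot: [3.126, -0.499, -1.309]
force: [0.3, 0.2, -0.1]
grip_width: 0.0007
grip_force: 0.0
[-1.37181918  1.0777225   0.235605    0.01473338  1.32933279  1.51210068]
```

```bash
python3 -m pendant '[[[0.9,-3.6,1.5],0],[[0.9,-3.6,1.5],0],[[0.9,-3.6,1.5],0],[[0.9,-3.6,1.5],0],[[0.9,-3.6,1.5],0],[[0.9,-3.6,1.5],0],[[0.9,-3.6,1.5],0],[[0.9,-3.6,1.5],0],[[0.9,-3.6,1.5],0],[[0.9,-3.6,1.5],0]]' 0; python3 -c "
from h import *
print(ctrl.get_obs()['qpos'])"
```

```text
time_s: 8.48
ee_pos: [0.2389, -0.967, 0.2999]
eef_rot: [3.119, -0.729, -1.304]
force: [-0.2, -0.1, -0.5]
grip_width: 0.0005
grip_force: 0.0
[-1.37165841  1.07117811  0.23559763  0.0257765   1.10626866  1.50852601]
```

```bash
python3 -m pendant '[[[-0.9,3.7,0.8],0],[[-0.9,3.7,0.8],0],[[-0.9,3.7,0.8],0],[[-0.9,3.7,0.5],0],[[-0.9,3.7,0.5],0],[[-0.9,3.7,0.5],0],[[-0.9,3.7,0.5],0],[[-0.9,3.7,0.5],0],[[-0.9,3.7,0.5],0],[[-0.9,3.7,0.5],0],[[-0.9,3.7,0],0]]' 0.6
python3 -m pendant '[[[2.2,3.5,-0.3],0.1],[[2.2,3.5,-0.3],0.1],[[2.2,3.5,-0.3],0.1],[[2.2,3.5,-0.3],0.1],[[2.2,3.5,-0.3],0.1],[[2.2,3.5,-0.3],0.1],[[2.2,3.5,-0.3],0.1],[[2.2,3.5,-0.3],0.1],[[2.2,3.5,-0.3],0.1],[[2.2,3.5,-0.3],0.1],[[2.2,3.5,-0.3],0.1],[[2.2,3.5,-0.3],0.058],[[2.2,3.5,-0.3],0],[[0,0,0],0]]'; python3 -c "
from h import *
print(ctrl.get_obs()['qpos'])"
```

```text
time_s: 9.4
ee_pos: [0.1535, -0.6166, 0.3519]
eef_rot: [3.119, -0.73, -1.303]
force: [-1.3, 0.3, 1.4]
grip_width: 0.0565
grip_force: 0.0
time_s: 10.57
ee_pos: [0.4406, -0.1601, 0.3118]
eef_rot: [3.122, -0.727, -0.14]
force: [-0.1, -0.9, 0.8]
grip_width: 0.0563
grip_force: 0.0
[-0.58295765 -0.3503119   2.06756313  0.39002515  0.77901938  0.94723213]
```

```bash
python3 -m pendant '[[[1,2.9,-2.2],-0.006],[[1,2.9,-2.2],0],[[1,2.9,-2.2],0],[[1,2.9,-2.2],0],[[1.2,2.9,-2.2],0],[[0,0,-3],0],[[0,0,-3],0],[[0,0,-3],0],[[0,0,0],0],[[0,0,0],0]]'; python3 - <<'E'
from h import *
snap("top","pics/top1.png");c=snap("side","pics/side1.png")
import cv2
a=cv2.imread("pics/top1.png")[90:240,240:400];b=cv2.imread("pics/side1.png")[110:250,220:370]
cv2.imwrite("pics/m1.png",np.hstack([cv2.resize(a,(400,375),interpolation=2),cv2.resize(b,(400,375),interpolation=2)]))
o=ctrl.get_obs();print(o["ee_pos"],o["eef_rot"],o["qpos"])
E
```

```text
time_s: 11.4
ee_pos: [0.4867, -0.0305, 0.1172]
eef_rot: [3.118, -0.722, -0.153]
force: [0.4, -0.3, 0.6]
grip_width: 0.0563
grip_force: 0.0
[ 0.48783754 -0.03060251  0.11964521] [ 3.11811495 -0.72699688 -0.15364751] [-0.10763699 -0.00668815  2.29029327 -0.38906739  0.14287354  1.99070511]
```

View pics/m1.png

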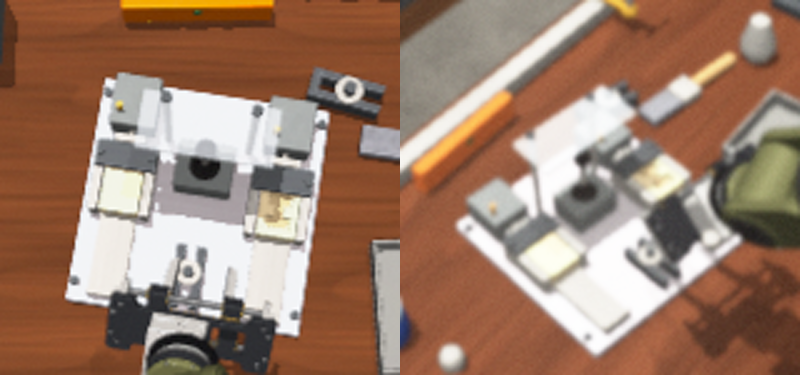

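The view shows the gripper in front of the fixture, with its fingers at crop-left (160,300) and (232,300) and the knob at (205,160). I'll align to the lever line and then move forward.

```bash
python3 -m pendant '[[[0.2,1.7,-0.8],0.006],[[0,0,0],0],[[0,0,0],0],[[2,-0.3,0],0],[[2,-0.3,0],0],[[2,-0.3,0],0],[[0,0,0],0],[[0,0,0],0]]'
python3 - <<'E'
from h import *
o=ctrl.get_obs();d=o["ee_pos"][:2]-[.5522,-.02297];R=np.array([[.9894,-.1455],[.1455,.9894]])
print(R@d,o["ee_pos"],o["qpos"])
E
```

```text
time_s: 12.17
ee_pos: [0.5483, -0.0298, 0.1133]
eef_rot: [3.117, -0.724, -0.149]
force: [-0.2, -0.1, -0.5]
grip_width: 0.0564
grip_force: 0.0
[-0.00290205 -0.00735404] [ 0.54825902 -0.02982328  0.11333709] [-0.08923504  0.14200009  2.14642467 -0.45841519  0.14618735  2.07018656]
```

```bash
python3 -m pendant '[[[0.1,0.7,0],0],[[0,0,0],0],[[2.1,-0.3,0],0],[[2.1,-0.3,0],0],[[0,0,0],0],[[0,0,0],0]]'
python3 - <<'E'
from h import *
o=ctrl.get_obs();d=o["ee_pos"][:2]-[.5522,-.02297];R=np.array([[.9894,-.1455],[.1455,.9894]])
print(R@d,o["ee_pos"],o["qpos"])
E
```

```text
time_s: 12.67
ee_pos: [0.5906, -0.0286, 0.1127]
eef_rot: [3.117, -0.723, -0.15]
force: [-0.2, -0.9, -1.2]
grip_width: 0.0564
grip_force: 0.0
[3.88263585e-02 4.21374881e-05] [ 0.59061776 -0.02857708  0.11270145] [-0.07724984  0.22892776  2.03931486 -0.44292889  0.16902475  2.06251496]
```

Centred. I'll go in the last 43 mm and look.

```bash
python3 -m pendant '[[[2.1,-0.3,0],0],[[2.1,-0.3,0],0],[[0,0,0],0],[[0,0,0],0]]'
python3 - <<'E'
from h import *
o=ctrl.get_obs();d=o["ee_pos"][:2]-[.5522,-.02297];R=np.array([[.9894,-.1455],[.1455,.9894]])
print(R@d,o["ee_pos"],o["qpos"])
snap("top","pics/top2.png");c=snap("side","pics/side2.png")
a=cv2.imread("pics/top2.png")[90:240,240:400];b=cv2.imread("pics/side2.png")[110:250,220:370]
cv2.imwrite("pics/m2.png",np.hstack([cv2.resize(a,(400,375),interpolation=2),cv2.resize(b,(400,375),interpolation=2)]))
E
```

```text
time_s: 13.0
ee_pos: [0.6321, -0.0344, 0.1124]
eef_rot: [3.117, -0.722, -0.15]
force: [-0.8, -0.1, -0.8]
grip_width: 0.0565
grip_force: 0.0
[0.08075916 0.00028427] [ 0.63213787 -0.03443825  0.11239655] [-0.08302971  0.30973429  1.93077282 -0.36370145  0.19329437  1.97832119]
```

View pics/m2.png

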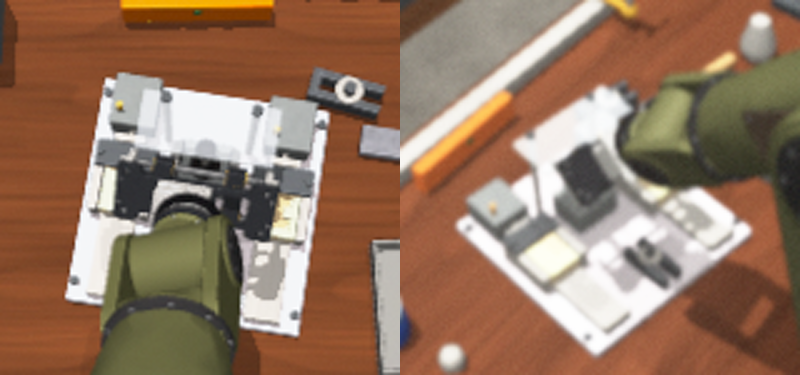

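The gripper straddles the lever under the guard without contact, with the fingers at crop-left (160,160) and (235,165). Now I push towards the right (-y).

```bash
python3 -m pendant '[[[-0.1,-1,0],0],[[-0.15,-1,0],0],[[-0.15,-1,0],0],[[-0.15,-1,0],0],[[0,0,0],0],[[0,0,0],0]]'
cat > st.py <<'E'
from h import *
o=ctrl.get_obs();d=o["ee_pos"][:2]-[.5522,-.02297];R=np.array([[.9894,-.1455],[.1455,.9894]])
print((R@d).round(4),o["ee_pos"].round(4),o["eef_rot"].round(3),o["force"].round(1),o["qpos"].round(3))
E
python3 st.py
```

```text
time_s: 13.6
ee_pos: [0.6266, -0.0743, 0.1126]
eef_rot: [3.117, -0.723, -0.15]
force: [-1.2, 1.9, -0.1]
grip_width: 0.0565
grip_force: 1.0
[ 0.0811 -0.04  ] [ 0.6266 -0.0743  0.1126] [ 3.117 -0.723 -0.15 ] [-1.2  1.9 -0.1] [-0.172  0.302  1.941 -0.057  0.176  1.611]
```

```bash
for i in 1; do python3 -m pendant '[[[-0.05,-0.4,0],0],[[-0.05,-0.3,0],0],[[0,0,0],0],[[0,0,0],0]]'; done; python3 -m pendant '[[[0,-0.2,0],0],[[0,0,0],0]]'; python3 st.py
```

```text
time_s: 13.93
ee_pos: [0.6259, -0.0799, 0.1122]
eef_rot: [3.118, -0.722, -0.149]
force: [2.1, 8.7, -2.6]
grip_width: 0.0567
grip_force: 4.4
time_s: 14.1
ee_pos: [0.6259, -0.0805, 0.1121]
eef_rot: [3.119, -0.722, -0.147]
force: [3.0, 23.0, -1.5]
grip_width: 0.0567
grip_force: 11.2
[ 0.0813 -0.0462] [ 0.6259 -0.0805  0.1121] [ 3.119 -0.722 -0.147] [ 3.  23.  -1.5] [-0.187  0.303  1.94   0.02   0.176  1.521]
```

At the stop (23 N). I'll hold for a bit over a second, look, then let the lever return with the fingers.

```bash
python3 -m pendant '[[[0,0,0],0],[[0,0,0],0],[[0,0,0],0],[[0,0,0],0],[[0,0,0],0],[[0,0,0],0],[[0,0,0],0],[[0,0,0],0],[[0,0,0],0],[[0,0,0],0],[[0,0,0],0],[[0,0,0],0]]'; python3 -m pendant '[[[0.05,0.7,0],0],[[0.1,1,0],0],[[0.15,1,0],0],[[0.15,1,0],0],[[0.15,1,0],0],[[0,0,0],0],[[0,0,0],0]]'; python3 st.py
```

```text
time_s: 15.1
ee_pos: [0.6259, -0.0804, 0.1121]
eef_rot: [3.118, -0.722, -0.147]
force: [3.3, 21.3, -2.7]
grip_width: 0.0563
grip_force: 10.8
time_s: 15.68
ee_pos: [0.6322, -0.0357, 0.1127]
eef_rot: [3.117, -0.723, -0.149]
force: [0.6, -0.7, -0.1]
grip_width: 0.0565
grip_force: 0.0
[ 0.081 -0.001] [ 0.6322 -0.0357  0.1127] [ 3.117 -0.723 -0.149] [ 0.6 -0.7 -0.1] [-0.086  0.309  1.931 -0.351  0.192  1.962]
```

```bash
python3 -m pendant '[[[-2,0.3,0],0],[[-2,0.3,0],0],[[-2,0.3,0],0],[[-2,0.3,0],0],[[-2,0.3,0],0],[[-2,0.3,0],0],[[-2,0.3,1],0],[[-2,-0.5,2],0],[[-1,-1,2],0],[[0,-1,2],0],[[0,-1,1],0],[[0,0,0],0],[[0,0,0],0]]'; python3 - <<'E'
from h import *
snap("top","pics/top3.png");c=snap("side","pics/side3.png")
a=cv2.imread("pics/top3.png")[90:240,240:400];b=cv2.imread("pics/side3.png")[110:250,220:370]
cv2.imwrite("pics/m3.png",np.hstack([cv2.resize(a,(400,375),interpolation=2),cv2.resize(b,(400,375),interpolation=2)]))
E
python3 st.py
```

```text
time_s: 16.77
ee_pos: [0.4657, -0.0504, 0.1891]
eef_rot: [3.116, -0.724, -0.152]
force: [-0.9, -0.4, -0.4]
grip_width: 0.0564
grip_force: 0.0
[-0.082 -0.039] [ 0.4654 -0.0496  0.1879] [ 3.116 -0.722 -0.151] [-0.3  0.3 -0.2] [-0.181 -0.211  2.268 -0.016  0.363  1.562]
```

View pics/m3.png

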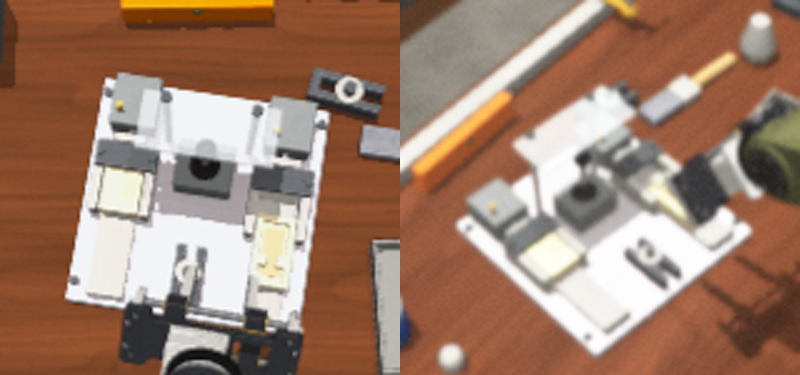

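The part is out: it shows at crop-left (272,250), about px (349,190), pocket up and clear of the bridge, with the lever centred. I'll check the coordinates.

```bash
python3 - <<'E'
from h import *
c=ctrl.camera("top")
for u,v in[(348.8,190.2),(342.5,217),(349,177)]:
    p=ray(c,u,v,.047);d=p[:2]-[.5522,-.02297];print(p,np.array([[.9894,-.1455],[.1455,.9894]])@d)
E
python3 -m pendant '[[[0,-1.5,1],0],[[0,-1.5,0],0],[[0,-1.5,0],0],[[0,-1.4,0],0],[[1,-0.15,0],0],[[1,-0.15,0],0],[[0,0,0],0],[[0,0,0],0]]' 1 25; python3 st.py
```

```text
[ 0.51986151 -0.1183984   0.047     ] [-0.01811087 -0.09912211]
[ 0.43527724 -0.09843523  0.047     ] [-0.10470319 -0.09167756]
[ 0.56217066 -0.11925901  0.047     ] [ 0.02387502 -0.09381761]
time_s: 17.58
ee_pos: [0.4855, -0.1112, 0.1978]
eef_rot: [3.116, -0.721, -0.15]
force: [-0.1, 0.1, -0.6]
grip_width: 0.0939
grip_force: 0.0
[-0.0531 -0.097 ] [ 0.4855 -0.1112  0.1978] [ 3.116 -0.721 -0.15 ] [-0.1  0.1 -0.6] [-0.361 -0.148  2.191  0.295  0.401  1.139]
```

```bash
python3 -m pendant '[[[0.5,-0.1,-2.3],0],[[0.5,-0.1,-2.3],0],[[0.5,-0.1,-2.3],0],[[0.6,-0.1,-2.3],0],[[0.6,-0.1,-2.3],0],[[0.6,-0.1,-2],0],[[0,0,0],0],[[0,0,0],0]]'; python3 st.py
```

```text
time_s: 18.25
ee_pos: [0.5126, -0.1138, 0.0917]
eef_rot: [3.125, -0.727, -0.149]
force: [-0.1, -0.5, 0.7]
grip_width: 0.094
grip_force: 0.0
[-0.026  -0.0957] [ 0.5126 -0.1138  0.0917] [ 3.125 -0.727 -0.149] [-0.1 -0.5  0.7] [-0.348  0.138  2.225  1.099  0.129  0.327]
```

```bash
python3 -m pendant '[[[0.2,-0.2,-1],0],[[0.1,-0.2,-1],0],[[0.1,0,-1],0],[[0,0,0],0]]'; python3 st.py
```

```text
time_s: 18.58
ee_pos: [0.5162, -0.1168, 0.0687]
eef_rot: [3.127, -0.729, -0.149]
force: [0.1, -0.2, -0.3]
grip_width: 0.0936
grip_force: 0.0
[-0.0219 -0.0981] [ 0.5162 -0.1168  0.0687] [ 3.127 -0.729 -0.149] [ 0.1 -0.2 -0.3] [-0.354  0.206  2.225  1.652  0.121 -0.234]
```

```bash
python3 -m pendant '[[[0.1,-0.1,-1],0],[[0.1,0,-1],0],[[0,0,-1],0],[[0,0,-0.5],0],[[0,0,0],0]]'; python3 st.py
```

```text
time_s: 19.0
ee_pos: [0.5181, -0.1171, 0.037]
eef_rot: [3.129, -0.728, -0.149]
force: [0.1, -0.3, 1.0]
grip_width: 0.0942
grip_force: 0.0
[-0.02   -0.0981] [ 0.5181 -0.1171  0.037 ] [ 3.129 -0.728 -0.149] [ 0.1 -0.3  1. ] [-0.354  0.294  2.228  2.253  0.159 -0.842]
```

```bash
python3 -m pendant '[[[0,-0.1,-0.4],0],[[0,0,0],0]]'; python3 -m pendant '[[[0,0,0],0],[[0,0,0],0],[[0,0,0],0],[[0,0,0],0],[[0,0,0],0],[[0,0,0],0],[[0,0,0],0],[[0,0,0],0]]' 0.3 25; python3 -m pendant '[[[0,0,0.5],0],[[0,0,0.5],0],[[0,0,1],0],[[0,0,1],0],[[0,0,1],0],[[0,0,1],0],[[0,0,1],0],[[0,0,0],0]]'; python3 st.py
```

```text
time_s: 19.17
ee_pos: [0.5184, -0.1184, 0.0336]
eef_rot: [3.128, -0.729, -0.149]
force: [-0.2, 0.4, -1.1]
grip_width: 0.094
grip_force: 0.0
time_s: 19.83
ee_pos: [0.5184, -0.1184, 0.0331]
eef_rot: [3.127, -0.729, -0.149]
force: [-0.5, 3.6, 1.3]
grip_width: 0.0503
grip_force: 24.9
time_s: 20.5
ee_pos: [0.5189, -0.1184, 0.0866]
eef_rot: [3.128, -0.73, -0.149]
force: [1.2, 0.0, -0.6]
grip_width: 0.05
grip_force: 24.9
[-0.0191 -0.0993] [ 0.5189 -0.1184  0.0866] [ 3.128 -0.73  -0.149] [ 1.2  0.  -0.6] [-0.357  0.166  2.212  1.243  0.132  0.175]
```

```bash
python3 -m pendant '[[[0,0,1.5],0],[[0,0,1.5],0],[[0,0,1.5],0],[[0,0,1.5],0],[[0,0,1.5],0],[[-0.6,-2,0],-0.025],[[-0.6,-2,0],-0.025],[[-0.6,-2,0],-0.025],[[-0.6,-2,0],-0.025],[[-0.6,-2,0],-0.025],[[-0.6,-2,0],-0.025],[[-0.6,-2,0],-0.025],[[-0.6,-2,0],-0.025],[[-0.6,-2,0],-0.025],[[-0.6,-2,0],-0.025],[[0,0,0],0],[[0,0,0],0]]'; python3 st.py;  python3 - <<'E'
from h import *
snap("top","pics/top4.png");c=snap("side","pics/side4.png")
a=cv2.imread("pics/top4.png")[100:260,300:460];b=cv2.imread("pics/side4.png")[90:250,270:430]
cv2.imwrite("pics/m4.png",np.hstack([cv2.resize(a,(400,400),interpolation=2),cv2.resize(b,(400,400),interpolation=2)]))
E
```

```text
time_s: 21.92
ee_pos: [0.459, -0.3177, 0.1517]
eef_rot: [3.133, -0.731, -0.4]
force: [-0.3, 0.3, -0.5]
grip_width: 0.0499
grip_force: 24.9
[-0.0494 -0.3051] [ 0.459  -0.3177  0.1517] [ 3.133 -0.731 -0.4  ] [-0.3  0.3 -0.5] [-0.792  0.089  2.093  0.772  0.362  0.535]
```

View pics/m4.png

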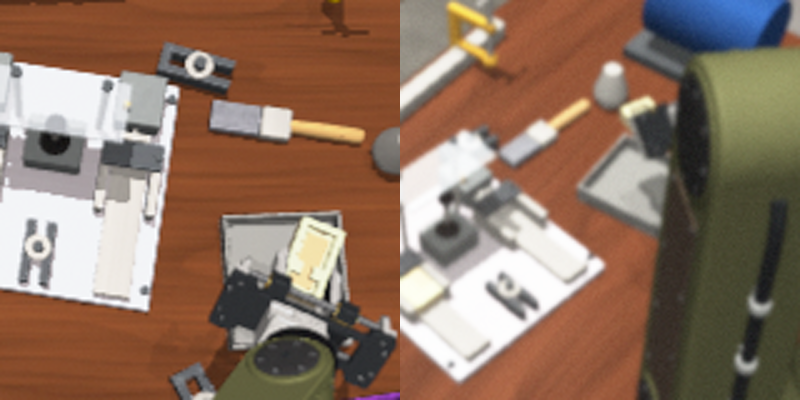

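The picture shows the part held level, pocket up, above the grey tray at crop-left (317,255). Lowering now.

```bash
python3 -m pendant '[[[-0.1,-0.1,-1.5],0],[[-0.1,-0.1,-1.5],0],[[-0.1,-0.1,-1.5],0],[[-0.1,-0.1,-1.5],0],[[-0.1,0,-1.5],0],[[0,0,-1.5],0],[[0,0,-1.5],0],[[0,0,-1],0],[[0,0,0],0],[[0,0,0],0]]'; python3 st.py
```

```text
time_s: 22.85
ee_pos: [0.4542, -0.3208, 0.037]
eef_rot: [3.132, -0.729, -0.398]
force: [0.5, -0.0, -1.2]
grip_width: 0.05
grip_force: 24.9
[-0.0536 -0.309 ] [ 0.4542 -0.3208  0.037 ] [ 3.132 -0.729 -0.398] [ 0.5 -0.  -1.2] [-0.806  0.343  2.153  1.736  0.262 -0.482]
```

```bash
python3 -m pendant '[[[0,0,-0.7],0],[[0,0,-0.7],0],[[0,0,-0.5],0],[[0,0,-0.3],0],[[0,0,0],0],[[0,0,0],0]]'; python3 st.py; python3 -m pendant '[[[0,0,-0.1],0],[[0,0,-0.1],0],[[0,0,0],0]]'; python3 st.py
```

```text
time_s: 23.35
ee_pos: [0.4544, -0.3215, 0.0161]
eef_rot: [3.131, -0.731, -0.398]
force: [-0.2, -0.4, -2.0]
grip_width: 0.0499
grip_force: 24.9
[-0.0533 -0.3096] [ 0.4544 -0.3215  0.0161] [ 3.131 -0.731 -0.398] [-0.2 -0.4 -2. ] [-0.807  0.399  2.153  1.938  0.278 -0.692]
time_s: 23.6
ee_pos: [0.4541, -0.3215, 0.0135]
eef_rot: [3.131, -0.731, -0.399]
force: [-0.0, 0.7, -2.4]
grip_width: 0.0502
grip_force: 24.9
[-0.0536 -0.3097] [ 0.4541 -0.3215  0.0135] [ 3.131 -0.731 -0.399] [-0.   0.7 -2.4] [-0.808  0.405  2.153  1.958  0.28  -0.713]
```

```bash
python3 -m pendant '[[[0,0,-0.1],0],[[0,0,0],0]]';python3 -m pendant '[[[0,0,-0.1],0],[[0,0,0],0]]'
```

```text
time_s: 23.77
ee_pos: [0.4544, -0.3217, 0.013]
eef_rot: [3.132, -0.732, -0.399]
force: [-1.9, 1.6, 7.9]
grip_width: 0.0496
grip_force: 24.9
time_s: 23.93
ee_pos: [0.4549, -0.3219, 0.0128]
eef_rot: [3.132, -0.734, -0.398]
force: [-7.4, 5.0, 16.9]
grip_width: 0.0499
grip_force: 25.0
```

Seated on the tray floor. I'll ease off, release and rise.

```bash
python3 -m pendant '[[[0,0,0.1],0],[[0,0,0],0]]'; python3 -m pendant '[[[0,0,0],0],[[0,0,0],0],[[0,0,0],0],[[0,0,0],0],[[0,0,0],0],[[0,0,0],0]]' 0.78; python3 -m pendant '[[[0,0,0.5],0],[[0,0,1],0],[[0,0,1.5],0],[[0,0,1.5],0],[[0,0,1.5],0],[[0,0,1.5],0],[[0,0,1.5],0],[[0,0,1.5],0],[[-1.5,1,1.5],0],[[-2,1,1.5],0],[[-2,1,1.5],0],[[-2,1,1.5],0],[[-2,1,1],0],[[0,0,0],0],[[0,0,0],0],[[0,0,0],0]]'; python3 - <<'E'
from h import *
snap("top","pics/top5.png");c=snap("side","pics/side5.png")
a=cv2.imread("pics/top5.png")[90:250,260:480];b=cv2.imread("pics/side5.png")[100:260,200:400]
cv2.imwrite("pics/m5.png",np.hstack([cv2.resize(a,(450,327),interpolation=2),cv2.resize(b,(350,327),interpolation=2)]))
E
```

```text
time_s: 24.1
ee_pos: [0.4542, -0.3218, 0.0128]
eef_rot: [3.131, -0.731, -0.399]
force: [-4.6, 1.7, 7.7]
grip_width: 0.0495
grip_force: 25.0
time_s: 24.6
ee_pos: [0.454, -0.3215, 0.0122]
eef_rot: [3.132, -0.73, -0.399]
force: [0.3, 0.3, 0.2]
grip_width: 0.073
grip_force: 0.0
time_s: 25.93
ee_pos: [0.3593, -0.2718, 0.1872]
eef_rot: [3.131, -0.731, -0.399]
force: [0.8, -0.2, -0.3]
grip_width: 0.0731
grip_force: 0.0
```

View pics/m5.png

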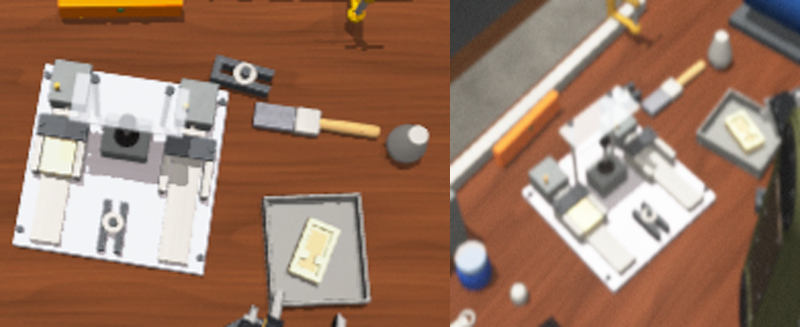

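The part lies flat, pocket up, in the grey tray at crop-left (315,250). The blank is still in its nest, the lever is centred, and the gripper is clear.

```bash
python3 -c "
from station import ctrl
print(ctrl.hand_in())"
```

```text
the job is handed in; nothing more can be done
None
```

The job is done and handed in at about 26 s of the 58 s allowed: I held the lever fully over to the right for about a second and it recentred, and the milled part now lies flat, pocket up, in the grey tray, with the blank still in its nest and nothing else seen to have moved.

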